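Open the card cage and hold its gate for a board swap

TASK

A colleague is about to swap a board, so open the card cage's front gate for them: squeeze the two tabs of the orange catch together until it lets go, and only then do the same with the blue catch. Then take the gate by its black handle post, swing it past its detent until it stands wide open, about square to the cage's front, and finish still holding it there by the post; do not let go of it. Leave the other things on the desk where they are.

Things in the scene. Friction and masses are not known exactly. Their poses are not given: they have to be found in the camera images.
- cage: Low open-topped aluminium card cage of green boards, fixed, 264 mm wide, 190 deep, 130 high; place and yaw vary. Origin: on the table under the gate's vertical hinge axis, at the left front corner as the robot sees it. +x points away from the robot into the cage, -y runs along the front from the hinge to the gate's free end, z up.
- gate_hinge (a point): Point on the gate's hinge axis, 165 mm above the table (a good height to hold the handle). In the cage's x, y the handle is at 210 mm x (-sin a, -cos a) from this axis at gate angle a.
- gate_angle (a joint): Angle (rad) of the gate, an aluminium barred frame 216 mm long, 12 thick, 30 to 125 mm above the table, along the cage's front. 0 = shut; grows as the free end swings towards the robot (cage -x, clockwise from above) to a stop at 1.5. Its strike teeth are blocked by both catches until these are squeezed. A spring pushes it shut (about 1 N at the handle); see gate_handle for the detent.
- gate_handle (a point): Black round upright post, 16 mm across, 60 mm tall, on the gate's free end, 210 mm from the hinge axis. This point: on its axis, 165 mm above the table, 20 mm below its top. It turns with the gate. At a gate angle of about 0.5 to 1.0 rad it must be pulled over a sprung detent bump (a few N at the post); let go beyond it, the gate drops back and rests on the detent, near 1 rad.
- orange_catch: The orange catch: black base 30 x 58 x 6 mm on the cage's front top rail, with two upright orange tabs facing each other across the cage's y. Origin: centre of the base's underside, 130 mm above the table, midway between the tabs; axes as the cage's. It sits 27 mm behind the hinge line (cage +x), 40 or 125 mm from the hinge axis along the cage's -y; it and the blue catch swap these two places at random.
- orange_tab_l: The left (cage +y) orange tab: an upright plate 24 mm (cage x) by 7 mm (cage y) by 47 mm tall. Origin: on the tab's centre line, 130 mm above the table, 55 mm below its top. The pair measures 42 mm over its outer faces as found, 20 mm squeezed fully.
- orange_travel_l (a joint): Travel of that tab towards its partner: 0 = latched, 0.011 m = fully in. The nose clears the gate's tooth from about 4 mm; beyond 5.5 mm it counts as released. About 3 N of friction: it stays where it is squeezed to.
- orange_tab_r: The right (cage -y) orange tab: an upright plate 24 mm (cage x) by 7 mm (cage y) by 47 mm tall. Origin: on the tab's centre line, 130 mm above the table, 55 mm below its top. The pair measures 42 mm over its outer faces as found, 20 mm squeezed fully.
- orange_travel_r (a joint): Travel of that tab towards its partner: 0 = latched, 0.011 m = fully in. The nose clears the gate's tooth from about 4 mm; beyond 5.5 mm it counts as released. About 3 N of friction: it stays where it is squeezed to.
- blue_catch: The blue catch: black base 30 x 58 x 6 mm on the cage's front top rail, with two upright blue tabs facing each other across the cage's y. Origin: centre of the base's underside, 130 mm above the table, midway between the tabs; axes as the cage's. It sits 27 mm behind the hinge line (cage +x), 40 or 125 mm from the hinge axis along the cage's -y; it and the orange catch swap these two places at random.
- blue_tab_l: The left (cage +y) blue tab: an upright plate 24 mm (cage x) by 7 mm (cage y) by 47 mm tall. Origin: on the tab's centre line, 130 mm above the table, 55 mm below its top. The pair measures 42 mm over its outer faces as found, 20 mm squeezed fully.
- blue_travel_l (a joint): Travel of that tab towards its partner: 0 = latched, 0.011 m = fully in. The nose clears the gate's tooth from about 4 mm; beyond 5.5 mm it counts as released. About 3 N of friction: it stays where it is squeezed to.
- blue_tab_r: The right (cage -y) blue tab: an upright plate 24 mm (cage x) by 7 mm (cage y) by 47 mm tall. Origin: on the tab's centre line, 130 mm above the table, 55 mm below its top. The pair measures 42 mm over its outer faces as found, 20 mm squeezed fully.
- blue_travel_r (a joint): Travel of that tab towards its partner: 0 = latched, 0.011 m = fully in. The nose clears the gate's tooth from about 4 mm; beyond 5.5 mm it counts as released. About 3 N of friction: it stays where it is squeezed to.
- mug: White mug, 80 mm wide, 95 mm tall, loose. Not part of the work. Origin: centre of its underside.
- mouse: Grey computer mouse, 105 x 58 x 33 mm, loose. Not part of the work. Origin: centre of its underside.
- screwdriver: Red-handled screwdriver lying on the table, loose. Not part of the work. Origin: on its body.
- multimeter: Yellow multimeter lying flat, 160 x 80 x 40 mm, loose. Not part of the work. Origin: centre of its underside.
- solder_spool: Grey metal spool, 60 mm across, 46 mm tall, loose. Not part of the work. Origin: centre of its underside.
- screw_jar: Clear jar with a blue cap, 52 mm across, 60 mm tall, loose. Not part of the work. Origin: centre of its underside.
- spare_card: Spare green circuit board lying flat, 150 x 95 x 22 mm, loose. Not part of the work. Origin: centre of its underside.

How it is judged:
On the way, in this order (a step that is already met when the one before it is completed fails the run):
1. the orange catch is squeezed between the fingers, both tabs in by 5.5 mm or more, with the blue catch still latched (value of joint each of orange_travel_l, orange_travel_r above 0.0055 m and contact force between the fingers and orange_tab_l above 1 N and contact force between the fingers and orange_tab_r above 1 N and value of joint each of blue_travel_l, blue_travel_r below 0.004 m), for 0.1 s.
2. then the blue catch is squeezed between the fingers, both tabs in by 5.5 mm or more (value of joint each of blue_travel_l, blue_travel_r above 0.0055 m and contact force between the fingers and blue_tab_l above 1 N and contact force between the fingers and blue_tab_r above 1 N), for 0.1 s.
3. the gate is drawn past its detent (beyond 1.1 rad) with the fingers on its handle post (value of joint gate_angle above 1.1 rad and contact force between the fingers and gate_post above 0.5 N), for 0.1 s.
At the end, for the whole second after the job is handed in: Through the last second the gate stands at more than 1.2 rad (about 69 degrees), still to within 0.1 rad/s, held by the fingers on its handle post with more than 0.5 N, with both catches still released (all four tabs in by more than 4 mm) (value of joint gate_angle above 1.2 rad and velocity of joint gate_angle between -0.1 and 0.1 rad/s and contact force between the fingers and gate_post above 0.5 N and value of joint each of orange_travel_l, orange_travel_r, blue_travel_l, blue_travel_r above 0.004 m); the arm keeps its last pose, push and grip.
It fails at once if the blue catch is squeezed while the orange one is still latched (value of joint any of blue_travel_l, blue_travel_r above 0.004 m and value of joint any of orange_travel_l, orange_travel_r below 0.004 m).
It fails at once if the gate is forced open with a catch still latched (value of joint gate_angle above 0.15 rad and value of joint any of orange_travel_l, orange_travel_r, blue_travel_l, blue_travel_r below 0.003 m).
It fails at once if a loose thing on the desk (mug, mouse, screwdriver, multimeter, spool, jar, spare card) is moved by more than 30 mm (distance of any of mug, mouse, screwdriver, multimeter, solder_spool, screw_jar, spare_card from where it was at the start of the episode above 0.03 m).
It also fails if it takes over 56 s, if anything falls off the work surface, if the arm or the gripper's body presses on something with over 40 N, if the wrist force passes 120 N, or if a joint passes its speed limit or range.

ROBOT

A 6-joint arm with a two-finger parallel gripper is mounted at the origin on the work surface. World frame = base frame: x ahead of the robot, y to its left, z up, the work surface at z = 0. Lengths are in m, angles in rad, forces in N, time in s.
With the tool pointing down it reaches from about 0.35 to 0.975 m from the base axis. Payload 7.1 kg.
Tool frame: the origin (TCP) lies midway between the tips of the shut fingers; the grasp point (between the pads) lies 19 mm behind it; z points along the fingers, x is the direction in which the jaws open and shut, and the axes are right-handed (so a half turn about z gives the same grasp; the last joint's range is limited). The gripper opens to 88 mm and grips with 3 to 60 N. Pads are 20 mm wide; open, the fingers measure 115 mm over their backs; the gripper's body (75 mm by 178 mm) begins 61 mm behind the grasp point.
Start: joints at [-1.315, 0.423, 1.63, -0, 1.089, -0.019], TCP at [0.17, -0.602, 0.223] pointing down, gripper open.
Joint ranges: [-3, 3], [-0.9, 2.11], [0.09, 2.58], [-1.31, 4.45], [0.11, 2.69], [-2.54, 2.54]. Speed limits (rad/s): [2.39, 2.39, 3.01, 3.14, 3.14, 3.14].

INTERFACE

Orientations are given as a unit quaternion [w, x, y, z].
In Python, from station import move_pose, movel, movej, command_gripper, wait, inverse_kinematics, read_camera, camera_info, MotionError, job_done, get_time, get_joint_pos, get_qvel, get_effort, get_tcp_pos, get_ee_rot, get_ft_force, get_ft_torque, get_grip_width gives the robot as it stands. Calls block until the motion is done:
- move_pose(position, orientation): joint-space move of the TCP to a pose.
- movel(position, frame=None, v=0.15, until_force=None): straight line of the TCP; frame=None keeps the orientation; v is the mean speed in m/s. With until_force (N) it stops when the force on the tool has changed by that much, and returns True; else False.
- movej(angles): joint-space move.
- command_gripper(opening): opening from 0.0 (shut) to 1.0 (fully open); the grip force is fixed at half the most; returns when the fingers have stopped.
- wait(seconds).
- inverse_kinematics(position, orientation): joint angles nearest the present ones, or None.
- read_camera(name): name is "side" or "top"; returns the picture (384x512x3 uint8, red, green, blue); there is no depth.
- camera_info(name): a dict with "intrinsics" (3x3 intrinsics, pixels), "T" (4x4, takes a point from camera to world coordinates). Camera axes: x right, y up, looking along -z (the intrinsics and any distortion apply to the point x, -y, -z); pixel columns grow to the right and rows downward; lengths in m; the calibration is good to about 2 mm. A picture is of the moment at which its call begins. camera_info takes no time and is no camera call.
A pose or a line that the arm cannot do raises MotionError and nothing moves.
- job_done(): hands the job in, once; it reports no verdict.
Readings, each from a call of its own:
- get_time(): time.
- get_joint_pos(): joint angles.
- get_qvel(): joint speeds.
- get_effort(): joint torques, N m.
- get_tcp_pos(): TCP position.
- get_ee_rot(): TCP orientation.
- get_ft_force(): force on the tool from outside, world axes, zero at the start.
- get_ft_torque(): the same for the moment, N m.
- get_grip_width(): opening from 0.0 (shut) to 1.0 (fully open).
Only numpy, scipy, OpenCV 4.12 (cv2) and the standard library are available. Lean on these libraries where they do the work, as an engineer would, in place of code of your own. Each camera call takes 0.05 s, during which the arm holds its last target. There are 200 camera calls.

## Working session

There is one attempt and no reset: what is moved stays moved. The work goes in short steps, each a Python script; the robot and the scene stay as the last script left them, time stands still between calls to the robot, and variables do not carry over. Pictures are saved under pics/ and viewed, about 8 in all and at most 12, crops included, and the job is handed in when it is done.

```bash
mkdir -p pics; ls; python3 - <<'E'
from station import *
import cv2,numpy as np
np.set_printoptions(precision=4,suppress=True)
for n in("side","top"):
    i=read_camera(n); cv2.imwrite(f"pics/{n}0.png",i[:,:,::-1]); c=camera_info(n); print(n,c)
print(get_time(),get_ee_rot(),get_tcp_pos())
E
```

```text
pics
side {'intrinsics': array([[365.9365,   0.    , 254.161 ],
       [  0.    , 365.9365, 194.6424],
       [  0.    ,   0.    ,   1.    ]]), 'T': array([[-0.8978,  0.2046, -0.39  ,  0.1512],
       [-0.4402, -0.4464,  0.7791,  0.8089],
       [-0.0147,  0.8711,  0.4909,  0.6405],
       [ 0.    ,  0.    ,  0.    ,  1.    ]])}
top {'intrinsics': array([[457.7755,   0.    , 261.6054],
       [  0.    , 457.7755, 192.7566],
       [  0.    ,   0.    ,   1.    ]]), 'T': array([[-0.0161,  0.9955, -0.0936,  0.4292],
       [-0.9998, -0.0168, -0.0075,  0.0206],
       [-0.009 ,  0.0935,  0.9956,  1.4698],
       [ 0.    ,  0.    ,  0.    ,  1.    ]])}
0.1 [-0.0004  0.7973 -0.6036 -0.0005] [ 0.1695 -0.6011  0.222 ]
```

View pics/top0.png

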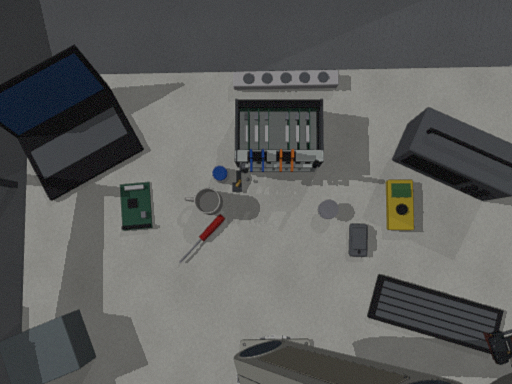

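View pics/side0.png

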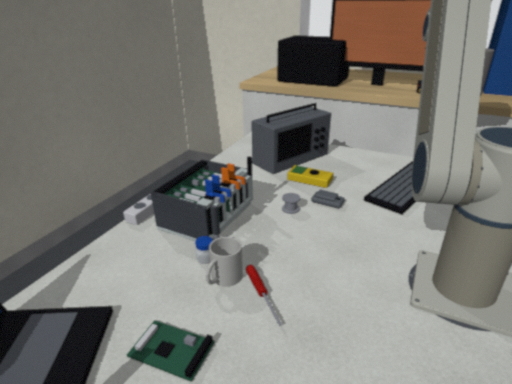

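The top view shows the cage at cols 235–322, rows 100–170. Blue catch is nearer the hinge (~256,160), orange is at ~286,160, the handle is near (320,163), and the mug and jar are in front on the left. I'll zoom in on both views.

```bash
python3 - <<'E'
import cv2,numpy as np
a=cv2.imread("pics/top0.png")[92:182,225:335]; a=cv2.resize(a,None,fx=7,fy=6.6667*1.0,interpolation=cv2.INTER_CUBIC)
cv2.imwrite("pics/topc.png",a)
a=cv2.imread("pics/side0.png")[150:250,145:265]; a=cv2.resize(a,None,fx=6,fy=6,interpolation=cv2.INTER_CUBIC)
cv2.imwrite("pics/sidec.png",a)
E
```

```text
(no output)
```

View pics/topc.png

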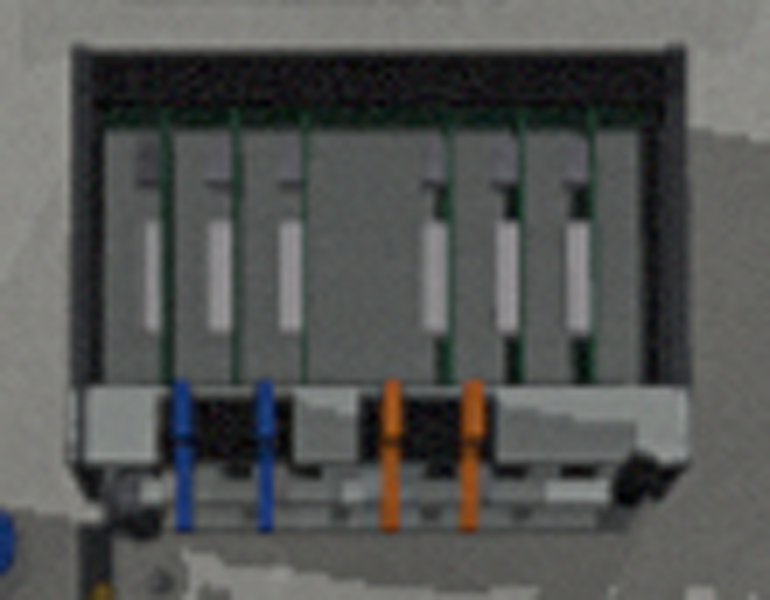

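View pics/sidec.png

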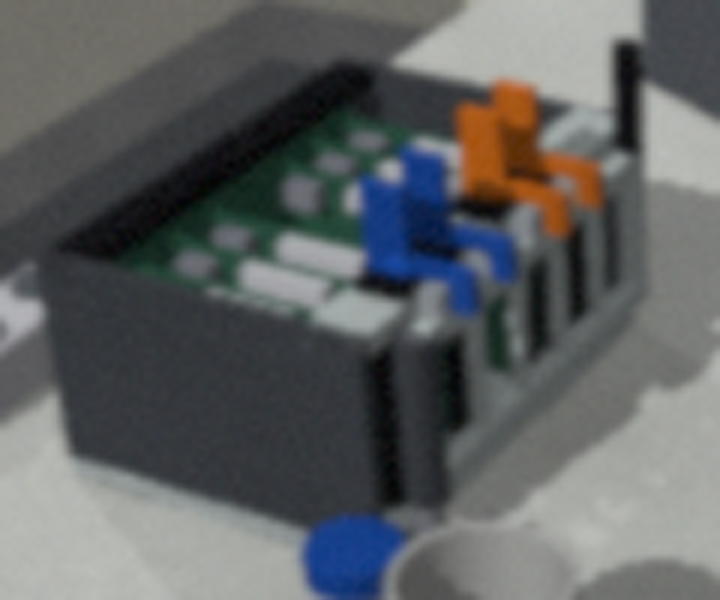

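The top crop shows the tab tops at rows 380–438 (zoomed), blue at cols 182 and 264, orange at 392 and 472, and the post at about (640,470). In the side crop the post top is at about (628,42), the nose arms lean forward over the gate, and the blue catch is nearest the hinge. Next I'll measure by mask and rays.

```bash
cat > h.py <<'E'
from station import *
import cv2,numpy as np
np.set_printoptions(precision=4,suppress=True)
def ray(cam,u,v,z):
    c=camera_info(cam);K,T=c["intrinsics"],c["T"]
    d=T[:3,:3]@np.array([(u-K[0,2])/K[0,0],-(v-K[1,2])/K[1,1],-1.]);o=T[:3,3]
    return (o+d*(z-o[2])/d[2])[:2]
E
python3 - <<'E'
from h import *
im={n:cv2.imread(f"pics/{n}0.png") for n in("top","side")}
def masks(i):
    h=cv2.cvtColor(i,cv2.COLOR_BGR2HSV)
    return {"orange":cv2.inRange(h,(5,150,60),(20,255,255)),"blue":cv2.inRange(h,(105,130,50),(125,255,255))}
m=masks(im["top"]); pts={}
for k in("orange","blue"):
    n,l,s,c=cv2.connectedComponentsWithStats(m[k])
    for j in sorted([j for j in range(1,n) if s[j,4]>15 and 140<c[j][1]<180 and s[j,0]>240],key=lambda j:s[j,0]):
        x,y,w,h,a=s[j]; ys,xs=np.nonzero((l==j)[y:y+8]); u=xs.mean()
        # sub-pixel top edge: saturation weighted
        v=y+4.0
        p=ray("top",u,v,.185);pts.setdefault(k,[]).append(p);print(k,s[j],u,v,p)
g=cv2.cvtColor(im["top"],cv2.COLOR_BGR2GRAY).astype(float)
gy=cv2.Sobel(g,cv2.CV_64F,0,1)
def edge(r0,r1,cols,sign,z):
    P=[]
    for c in cols:
        q=np.clip(sign*gy[r0:r1,c],0,None); 
        P.append(ray("top",c,r0+(q*np.arange(r1-r0)).sum()/q.sum(),z))
    P=np.array(P);vx,vy,x0,y0=cv2.fitLine(P.astype(np.float32),cv2.DIST_HUBER,0,.001,.001).ravel()
    return np.arctan2(-vx*np.sign(-vy)*-1*-1,abs(vy)),(x0,y0),(vx,vy)
print("back rim",edge(95,104,range(242,316),-1,.13))
print("rail back",edge(146,153,list(range(239,247))+list(range(298,321)),1,.13))
print("rail front",edge(158,166,list(range(239,247))+list(range(298,312)),-1,.13))
for k in pts: print(k,"centre",np.mean(pts[k],0))
print("handle side",ray("side",249.5,157.3,.185),"top",ray("top",225+638/7,92+472/6.667,.185))
ms=masks(im["side"])
for k in ms:
    n,l,s,c=cv2.connectedComponentsWithStats(ms[k]); print(k,[s[j] for j in range(1,n) if s[j,4]>30])
E
```

```text
orange [279 149   4  23  59] 280.56 153.0 [ 0.6625 -0.0254]
orange [291 149   4  23  57] 292.2692307692308 153.0 [ 0.662  -0.0587]
blue [249 149   4  23  57] 250.5 153.0 [0.6641 0.06  ]
blue [261 149   3  23  51] 262.14285714285717 153.0 [0.6635 0.0269]
back rim (np.float32(0.018546896), (np.float32(0.8353423), np.float32(-0.046288036)), (np.float32(0.018545832), np.float32(0.99982804)))
rail back (np.float32(0.016285853), (np.float32(0.6818716), np.float32(-0.08929975)), (np.float32(0.016285133), np.float32(0.9998674)))
rail front (np.float32(0.013484434), (np.float32(0.64927495), np.float32(-0.026103636)), (np.float32(0.013484025), np.float32(0.9999091)))
orange centre [ 0.6623 -0.042 ]
blue centre [0.6638 0.0434]
handle side [ 0.63   -0.1196] top [ 0.6327 -0.1256]
orange [array([356,   1,  12,  26,  58], dtype=int32), array([365,   1,  15,  28, 100], dtype=int32), array([405,   1,  24,  19, 131], dtype=int32), array([344,   2,  16,  18,  59], dtype=int32), array([381,   6,  26,  13, 101], dtype=int32), array([381,  19,  18,  32, 127], dtype=int32), array([392,  19,  11,  11,  33], dtype=int32), array([382,  21,  40,  45, 350], dtype=int32), array([335,  28,  31,  33, 195], dtype=int32), array([373,  33,  14,  18,  77], dtype=int32), array([221, 164,  24,  25, 297], dtype=int32)]
blue [array([ 484,    0,   28,   95, 1799], dtype=int32), array([205, 174,  26,  28, 343], dtype=int32), array([196, 236,  16,  14, 174], dtype=int32)]
```

```bash
cat >> h.py <<'E'
YAW=-.0165; H=np.array([.6374,.0836]); EX=np.array([np.cos(YAW),np.sin(YAW)]); EY=np.array([-np.sin(YAW),np.cos(YAW)])
def q(th): return [0,np.cos(th/2),np.sin(th/2),0]
def at(x,y,z): return [*(H+x*EX+y*EY),z]
def st(t): print(t,"t",round(get_time(),2),"tcp",get_tcp_pos(),"F",get_ft_force(),"w mm",get_grip_width()*88)
def squeeze(y,z=.152):
    Q=q(YAW-np.pi/2)
    command_gripper(.66); move_pose(at(.027,y,.235),Q); st("above")
    print("hit",movel(at(.027,y,z),v=.06,until_force=8)); st("down")
    command_gripper(0); wait(.4); st("squeezed")
E
python3 - <<'E'
from h import *
p=get_tcp_pos(); movel([p[0],p[1],.30])
squeeze(-.125)
cv2.imwrite("pics/s1.png",cv2.resize(read_camera("side")[130:250,145:305,::-1],None,fx=4,fy=4))
E
```

```text
above t 4.06 tcp [ 0.6623 -0.0427  0.2351] F [ 0.105  -1.0205 -0.332 ] w mm 58.17176269761149
hit False
down t 5.59 tcp [ 0.6626 -0.0418  0.1525] F [1.2604 0.3189 0.2261] w mm 58.1706357475343
squeezed t 6.68 tcp [ 0.6625 -0.0407  0.1523] F [-0.7498  5.1385  1.5747] w mm 18.47043904952471
```

View pics/s1.png

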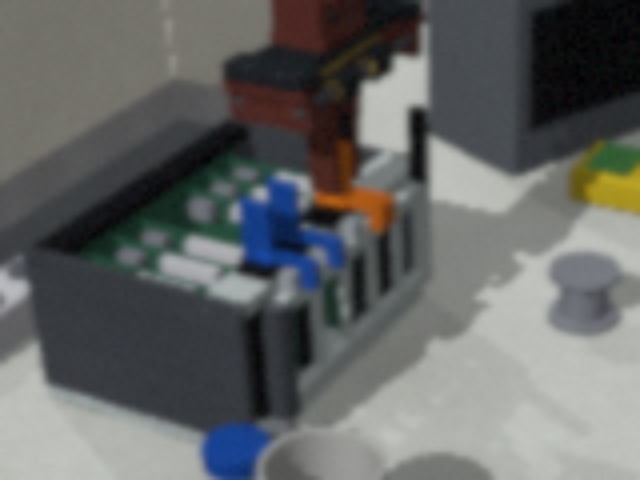

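The picture shows the fingers on the orange tabs at about (335,190), with the pair shut. Width reads 18.5 mm and blue is still apart. The +5 N in y suggests the catch is about 1 mm further towards +y. Next is blue.

```bash
sed -i 's/H=np.array(\[.6374,.0836\])/H=np.array([.6374,.0844])/' h.py; python3 - <<'E'
from h import *
command_gripper(.66); p=get_tcp_pos(); movel([p[0],p[1],.235]); 
squeeze(-.04)
command_gripper(.66); p=get_tcp_pos(); movel([p[0],p[1],.26]); st("up")
move_pose(at(0,-.21,.26),q(YAW)); st("over post")
cv2.imwrite("pics/s2.png",cv2.resize(read_camera("side")[130:250,145:305,::-1],None,fx=4,fy=4))
cv2.imwrite("pics/t2.png",cv2.resize(read_camera("top")[92:182,225:335,::-1],None,fx=6,fy=6))
E
```

```text
above t 8.86 tcp [0.6635 0.0451 0.2344] F [ 0.4013 -1.279  -0.209 ] w mm 58.18829565088812
hit False
down t 10.39 tcp [0.664  0.044  0.1525] F [ 0.0825  0.1957 -0.003 ] w mm 58.31289247531619
squeezed t 11.48 tcp [0.6639 0.0443 0.1523] F [-2.2993  3.7366  5.3444] w mm 18.699176932346905
up t 13.12 tcp [0.6631 0.0439 0.259 ] F [-0.2904 -0.4499 -0.1428] w mm 58.111762101923034
over post t 14.73 tcp [ 0.6339 -0.1253  0.2596] F [0.8764 0.1293 0.2576] w mm 58.35639048509293
```

View pics/s2.png

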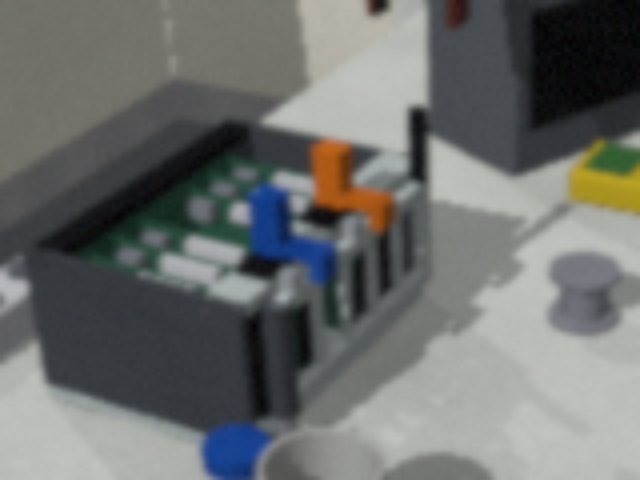

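Both pairs are shut, orange at about (340,180) and blue at (280,235), and the fingers are clear above the post at (418,140). Now I'll grasp the post and swing the gate.

```bash
python3 - <<'E'
from h import *
def P(a,z=.148): return at(-.21*np.sin(a),-.21*np.cos(a),z)
print("hit",movel(P(0),v=.08,until_force=8)); st("down")
command_gripper(0); st("gripped")
for a in np.arange(.1,1.401,.1):
    movel(P(a),frame=q(YAW-a),v=.06)
    st(f"a={a:.1f}")
    if np.linalg.norm(get_ft_force())>40: break
wait(.5); st("end")
cv2.imwrite("pics/s3.png",read_camera("side")[:,:,::-1])
cv2.imwrite("pics/t3.png",cv2.resize(read_camera("top")[92:262,165:345,::-1],None,fx=3.3,fy=3.3))
E
```

```text
hit False
down t 16.38 tcp [ 0.6343 -0.1256  0.1486] F [-0.1241 -0.4703  1.0452] w mm 57.68421018922918
gripped t 17.12 tcp [ 0.634  -0.1256  0.148 ] F [-0.2948  0.4665  1.2182] w mm 15.578214366399846
a=0.1 t 17.62 tcp [ 0.6131 -0.124   0.148 ] F [ 0.821   2.0379 -0.3216] w mm 15.499623966622433
a=0.2 t 18.12 tcp [ 0.5926 -0.1204  0.148 ] F [0.9916 4.6436 0.0623] w mm 15.75421621974886
a=0.3 t 18.62 tcp [ 0.5724 -0.1147  0.148 ] F [ 1.2137  5.0743 -1.0312] w mm 15.442205881156921
a=0.4 t 19.12 tcp [ 0.553  -0.1071  0.148 ] F [ 3.3446  5.9832 -2.3702] w mm 15.69233749036874
a=0.5 t 19.62 tcp [ 0.5346 -0.0976  0.148 ] F [ 3.8782  7.0569 -3.0819] w mm 15.395516319154494
a=0.6 t 20.12 tcp [ 0.5173 -0.0866  0.148 ] F [ 6.4133  6.0303 -5.1154] w mm 15.56497414062079
a=0.7 t 20.62 tcp [ 0.501  -0.0735  0.148 ] F [ 6.8428  6.3243 -9.4027] w mm 15.880240628631668
a=0.8 t 21.12 tcp [ 0.4859 -0.059   0.148 ] F [ 6.7998  6.3713 -8.3623] w mm 15.331986635272683
a=0.9 t 21.62 tcp [ 0.4724 -0.043   0.148 ] F [ 6.5155  6.2611 -8.6298] w mm 15.534662675682673
a=1.0 t 22.12 tcp [ 0.4607 -0.0259  0.148 ] F [ 6.4943  4.2632 -7.4759] w mm 15.228318995795059
a=1.1 t 22.62 tcp [ 0.4506 -0.0077  0.148 ] F [ 7.4149  2.4424 -8.9223] w mm 15.70413706873721
a=1.2 t 23.12 tcp [0.4424 0.0115 0.148 ] F [ 6.2866  1.8364 -9.5988] w mm 15.798597705208856
a=1.3 t 23.62 tcp [0.436  0.0315 0.148 ] F [ 6.5766  1.4432 -8.3913] w mm 15.42098799034378
a=1.4 t 24.12 tcp [0.4318 0.052  0.148 ] F [ 6.0265  0.7637 -8.8697] w mm 15.734644060909858
end t 24.62 tcp [0.4318 0.0517 0.148 ] F [ 6.3956  1.4983 -9.2458] w mm 15.88790432531356
```

View pics/s3.png

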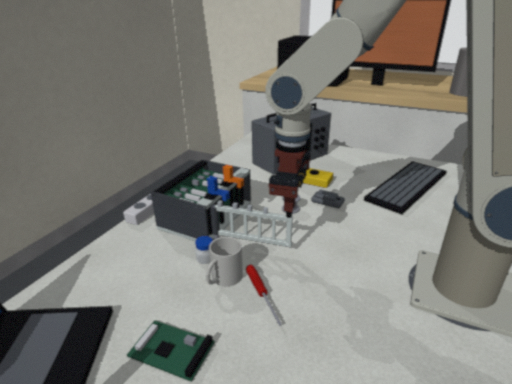

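View pics/t3.png

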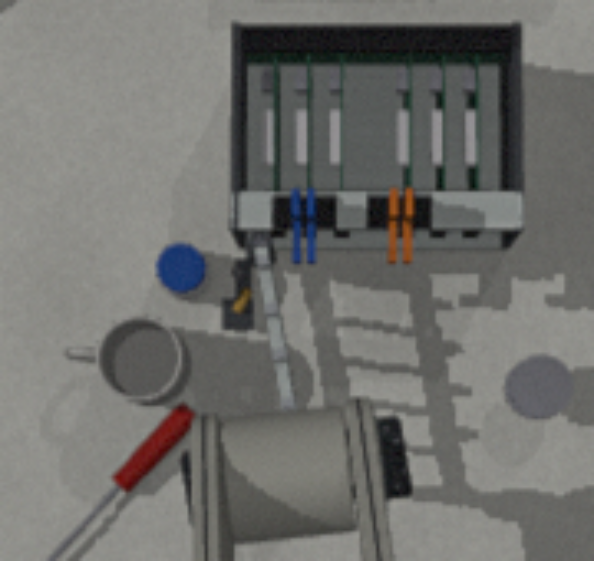

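The gate stands nearly square, running from (260,245) to (290,405) in the top crop. The post is in the fingers, all four tabs are in, and the mug, jar and screwdriver haven't moved. I'm handing it in.

```bash
python3 -c "
from h import *
st('pre'); print(abs(get_qvel()).max()); job_done(); st('post')"
```

```text
pre t 24.72 tcp [0.4318 0.0517 0.148 ] F [ 5.159   1.2403 -8.5111] w mm 15.697550237842831
0.0016313871241431098
the job is handed in; nothing more can be done
the job is handed in; nothing more can be done
```

I squeezed the orange catch, then the blue one. I then took the gate by its black post, swung it past the detent to about 1.4 rad (80°), and handed the job in at 24.7 s still gripping the post.

**Catches:** the pairs closed to 18.5 mm (orange) and 18.7 mm (blue), against 20 mm nominal when fully squeezed. In the final top view all four tabs are still in.

**Gate:** the grip on the post read 15.7 mm against 16 mm nominal. The arm was still, with joint speeds under 0.002 rad/s. The hold force was steady at about 10 N, mostly a vertical load of about 9 N that built up during the swing.

**Other things on the desk:** nothing appeared moved in the last pictures.

**Checks that disagreed:**
- The side-view estimate of the post was about 6 mm off the top view. I used the top view, and the grasp confirmed it.
- The sideways force on the orange squeeze suggested my position was about 1 mm out. I shifted by 0.8 mm before the blue catch.
- The gate angle comes from the hand's position and the pictures, because the joint itself can't be read.

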